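# Push-stick a plate through the deburring machine's guard

## Task

Take the orange push stick from its mat and use it, not the fingers, to feed the aluminium plate under the yellow guard of the deburring machine, past the sprung shoe and on until it is pressed home against the red face of the outfeed stop: push on the stop with about 10 N (beyond the drag of the shoe) for a second, never with more than 20 N. Then draw the stick out and lay it flat on its black mat as it lay before; the shoe keeps the plate bearing on the stop. Do not touch the guard or the plate with the hand or arm, and leave the other things on the bench where they are.

Things in the scene. Friction and masses are not known exactly. Their poses are not given: they have to be found in the camera images.
- machine: Bench deburring machine, off, fixed. Grey bed 100 wide, 420 long (y -180 to 240), top 20 above the bench. y is the feed direction (robot's left, +-0.15 rad), x across, z up. Origin on the bench under the lane's centre line at the guard's inlet face. Lane between two steel rails, 8 high, inner faces x=+-29, y -150 to 210. Green housing at x 52 to 138, y -20 to 150, up to 56 above the bench.
- shoe: Black sprung pressure shoe inside the guard, rounded underside (radius 12), 44 wide. Origin: lowest point of its underside, on the lane's centre line, at machine y=50 and 10 above the bed at rest. The plate must lift it by 2, and it then drags on the plate: sliding it takes 5 to 10 N, differing from run to run, a little more as it enters. When the plate is home its tail is still under the guard, before the shoe.
- guard: Yellow hood with a clear window, fixed on the bed, from y=0 to y=75 of the machine's frame, 100 wide, top 82 above the bench; the opening under it is 22 high over the bed and 72 wide (58 between the rails). Origin on the bed, on the lane's centre line, at the inlet face; axes as the machine's.
- plate: Aluminium plate 50 (its x) x 100 (its y) x 12 thick, about 0.16 kg, lying on the bed between the rails before the guard. Origin: centre of its underside; its y axis points along the feed, within about 0.04 rad.
- outstop: Outfeed stop beyond the guard, fixed: dark block 54 wide, 30 high, clamped across the lane. Origin: on the bed, lane centre line, in the block's front face (machine y=136 to 144); axes as the machine's. Before the block, on a set screw, stands the red face that the plate meets, 50 wide, 3 to 21 above the bed, rubber-backed (about 12 N per mm). It stands at y=-6 to -26 here: its setting differs and is not tracked.
- stick: Push stick, about 0.12 kg: flat orange bar 275 long, 30 wide, 8 thick, with an upright wooden handle block on it, 50 long (x), 22 wide (y), from 8 to 50 above the underside. Origin: underside, below the handle's centre. Its x axis points to the nose; the flat nose face is at x=+175, the tail at x=-100. Grip the handle across its width.
- mat: Black rubber mat, fixed on the bench, 310 (its x) x 70 (its y) x 4 thick, where the stick lies with its nose towards the mat's +x. Origin: centre of its underside. The stick lies centred on it when its origin is at x=-37.
- offcut: Steel offcut 60 x 40 x 12, a bystander. Origin: centre of underside.
- wrench: Wrench lying on the bench, a bystander.
- screwdriver: Screwdriver with a green handle, a bystander.
- oilcan: White bottle, radius 26, 110 high, a bystander.
- partsbin: Open cardboard bin 100 x 130 x 60 high, a bystander.
- taperoll: Cardboard ring, radius 45, 24 high, a bystander.
- mug: Blue mug, 85 high, a bystander.
Things that resemble listed ones, but are neither listed nor needed, are in the scene too. Several things have the shape of the plate; the one meant has the colours described above.

How it is judged:
By the outcome, as a careful person would: the job done as asked, in the order asked, and still so for the second after the job is handed in, with the robot touching nothing.
It also fails if it takes over 72 s, if anything falls off the work surface, if the arm or the gripper's body presses on something with over 40 N, if the wrist force passes 120 N, or if a joint passes its speed limit or range.

## Robot

A 6-joint arm with a two-finger parallel gripper is mounted at the origin on the work surface. World frame = base frame: x ahead of the robot, y to its left, z up, the work surface at z = 0. Lengths are in m, angles in rad, forces in N, time in s.
With the tool pointing down it reaches from about 0.3 to 0.775 m from the base axis. Payload 14.6 kg.
Tool frame: the origin (TCP) lies where the fingers leave the gripper's body, on its centre line; the fingertips stand 97 mm ahead of it and the grasp point (between the pads) lies 78 mm ahead of it; x points along the fingers, y is the direction in which the jaws open and shut, and the axes are right-handed (so a half turn about x gives the same grasp; the last joint's range is limited). The gripper opens to 94 mm and grips with 3 to 60 N. Pads are 16 mm wide; open, the fingers measure 119 mm over their backs; the gripper's body (75 mm by 177 mm) begins 78 mm behind the grasp point.
Start: joints at [-1.308, 0.3, 1.521, -0, 1.321, -0.067], TCP at [0.178, -0.52, 0.303] pointing down, gripper open.
Joint ranges: [-3.03, 3.03], [-0.79, 2.21], [0.23, 2.52], [-1.04, 4.18], [0, 3.07], [-2.55, 2.55]. Speed limits (rad/s): [2.22, 2.22, 2.57, 3.14, 3.14, 3.14].

## Interface

Orientations are given as [roll, pitch, yaw] about the fixed x, y, z axes, in that order (R = Rz(yaw) Ry(pitch) Rx(roll)).
In Python, from workcell import env, imaging, hand_in, spotter gives the robot as it stands.
- The arm moves only by the shell command python3 -m creep 'ROWS'. ROWS is JSON, one flat list of numbers, 5 for each row, row after row: the shift along the world's x, y, z in m, then the turn about the world's z in rad, then the opening, from -1 (shut) to 1 (fully open). In form: [tx, ty, tz, roll, gripper, tx, ty, tz, roll, gripper, ...]. A call has 1 to 8 rows; each row shifts and turns the commanded pose from where the row before left it; what a row does not reach is not made up. A row lasts 1/12 s, in which the tool goes at most 41.7 mm and 7.16 degrees, less where a joint would pass 70% of its speed; a pose out of reach is approached as far as the arm can. A call is refused whole if a number of a shift passes 0.0417 or a number of a turn 0.125, either way. A call with a gripper value outside its range is refused whole. The fingers move at their own pace and stop on an object; the grip force is fixed at half the most. Time passes only in rows, so rows that do not move let the fingers close. It gives the time, the measured TCP pose, the force and the opening at its end, in the units of the state.
- env.get_obs(): the state, without advancing time (a new reading comes with each control period).
- imaging.capture(name): name is "scene" or "side" or "wrist"; returns a dict with "frame" (420x560x3 uint8, red, green, blue), "range_z" (420x560 float32, m along the optical axis (not along the pixel's ray), 0 where there is no reading), "fovy" (degrees; the focal length in pixels is half the picture's height over the tangent of half this angle, whatever the lens; pixels are square), "cx", "cy" (the principal point, pixels), "world_to_cam" (4x4, takes a point from world to camera coordinates); the wrist camera has in their place "mount" (4x4, takes a point from camera to tool coordinates, whose origin is the TCP and whose axes are the tool frame's). Camera axes: x right, y down, z forward; pixel columns grow to the right and rows downward; lengths in m; the calibration is good to about 2 mm. A picture is of the moment at which its call begins: read the wrist's pose just before it.
- hand_in(): hands the job in, once; it reports no verdict.
Trained networks look in a picture, given as the dict that the camera call returned (one of the last four; its "shot" number tells which), for a name from the list of things; names that differ only in an ending like _2 or _b are one class to them, and where a whole thing is asked for, a point or a joint stands for the part that bears it (a point fixed in the world has none). Each returns a list of dicts, best first, with "score" (0 to 1); they miss things now and then, are a little off and sometimes report something else, mostly with a low value. They report only what shows in the picture. A call takes as long as a camera call. They do not tell look-alikes from the thing itself.
- spotter.spot_in(picture, target): "rect" ([left, top, right, bottom] in pixels, round what is visible of it).
- spotter.trace(picture, target): "pixels" (420x560 bool, what is visible of it) and "rect" ([left, top, right, bottom] in pixels, round what is visible of it).
The state is a dict: "clock": time; "qpos": joint angles; "joint_vel": joint speeds; "effort": joint torques, N m; "tool_pos": TCP position; "eef_rot": TCP orientation; "force": force on the tool from outside, world axes, zero at the start; "torque": the same for the moment, N m; "opening": finger opening in m.
Only numpy, scipy, OpenCV 4.12 (cv2) and the standard library are available. Lean on these libraries where they do the work, as an engineer would, in place of code of your own. Each camera call takes 0.05 s, during which the arm holds its last target.

## Working session

There is one attempt and no reset: what is moved stays moved. The work goes in short steps, Python scripts to look and compute and a shell command to move; the robot and the scene stay as the last step left them, time stands still between calls to the robot, and variables do not carry over. Pictures are saved under pics/ and viewed, and the job is handed in when it is done.

```bash
ls; mkdir -p pics
cat > h.py <<'E'
import numpy as np,cv2
from workcell import env,imaging,spotter
def save(p,n,crop=None,s=1):
    f=p['frame'][:,:,::-1]
    if crop: f=f[crop[1]:crop[3],crop[0]:crop[2]]
    if s!=1: f=cv2.resize(f,None,fx=s,fy=s,interpolation=cv2.INTER_CUBIC)
    cv2.imwrite('pics/'+n,f)
def Rm(r):
    from scipy.spatial.transform import Rotation as R
    return R.from_euler('xyz',r).as_matrix()
def c2w(p,obs=None):
    if 'world_to_cam' in p: return np.linalg.inv(p['world_to_cam'])
    T=np.eye(4);T[:3,:3]=Rm(obs['eef_rot']);T[:3,3]=obs['tool_pos'];return T@p['mount']
def cloud(p,obs=None):
    h,w=p['range_z'].shape;f=h/2/np.tan(np.radians(p['fovy'])/2)
    v,u=np.mgrid[:h,:w];z=p['range_z'];
    P=np.stack([(u-p['cx'])/f*z,(v-p['cy'])/f*z,z],-1);T=c2w(p,obs)
    W=P@T[:3,:3].T+T[:3,3];W[z==0]=np.nan;return W
def proj(p,X,obs=None):
    h=p['range_z'].shape[0];f=h/2/np.tan(np.radians(p['fovy'])/2)
    T=np.linalg.inv(c2w(p,obs));c=np.atleast_2d(X)@T[:3,:3].T+T[:3,3]
    return np.c_[c[:,0]/c[:,2]*f+p['cx'],c[:,1]/c[:,2]*f+p['cy']]
E
python3 - <<'E'
from h import *
o=env.get_obs();print(o)
for n in ['scene','side','wrist']:
    p=imaging.capture(n);save(p,n+'0.png');print(n,p['shot'],p['fovy'],p['cx'],p['cy'],c2w(p,o)[:3].round(3).tolist())
    np.savez('/tmp/'+n+'0.npz',**{k:v for k,v in p.items()},W=cloud(p,o))
    for t in ['plate','stick','mat','outstop','guard','machine','offcut']:
        for d in spotter.spot_in(p,t)[:4]: print(t,round(d['score'],2),np.round(d['rect']))
E
```

```text
pics
{'clock': 0.0, 'qpos': array([-1.30760117e+00,  3.00478835e-01,  1.52157018e+00, -1.64293567e-06,
        1.32071277e+00, -6.66049543e-02]), 'joint_vel': array([-0.00150603,  0.00177973, -0.00038282, -0.00145048, -0.00214951,
        0.00062715]), 'effort': array([ 7.35104804e-04, -5.31811559e+01, -3.52730942e+01,  7.08737341e-02,
        2.43776949e-02, -7.97226971e-05]), 'tool_pos': array([ 0.17807524, -0.52021684,  0.30208664]), 'eef_rot': array([-1.63604014,  1.56962719,  1.83535302]), 'force': array([ 0.84413341, -0.08169488,  0.88697428]), 'torque': array([ 0.00067339,  0.07258195, -0.03422476]), 'opening': 0.09422240665266597}
scene 1 54.69251496544361 280.4770322925427 207.95122935476434 [[-0.581, 0.677, -0.451, 1.077], [0.814, 0.489, -0.315, 0.3], [0.007, -0.551, -0.835, 0.985]]
plate 0.91 [428. 316. 458. 363.]
plate 0.75 [282. 217. 322. 243.]
plate 0.64 [264. 294. 289. 336.]
plate 0.28 [158. 164. 180. 201.]
stick 0.79 [218. 133. 282. 182.]
outstop 0.58 [372. 260. 392. 280.]
guard 0.67 [324. 223. 365. 273.]
machine 0.82 [262. 204. 419. 313.]
machine 0.52 [214. 131. 299. 189.]
offcut 0.62 [332. 192. 349. 210.]
side 2 43.27587458210212 272.870238217517 211.47271170141013 [[-0.985, -0.122, 0.121, 0.414], [-0.171, 0.646, -0.744, 1.073], [0.013, -0.753, -0.658, 1.035]]
plate 0.9 [161. 236. 208. 263.]
plate 0.89 [261. 219. 285. 240.]
plate 0.7 [193. 357. 242. 389.]
plate 0.27 [312. 153. 349. 214.]
stick 0.63 [314. 155. 344. 210.]
mat 0.76 [312. 155. 348. 214.]
mat 0.71 [211. 213. 292. 338.]
outstop 0.66 [246. 289. 270. 310.]
guard 0.9 [246. 240. 287. 274.]
machine 0.78 [212. 211. 295. 340.]
offcut 0.66 [315. 245. 339. 262.]
wrist 3 71.13652002751671 278.92649066597966 206.49534144862906 [[0.323, -0.919, -0.225, 0.245], [-0.946, -0.314, -0.075, -0.497], [-0.002, 0.237, -0.971, 0.384]]
```

View pics/scene0.png

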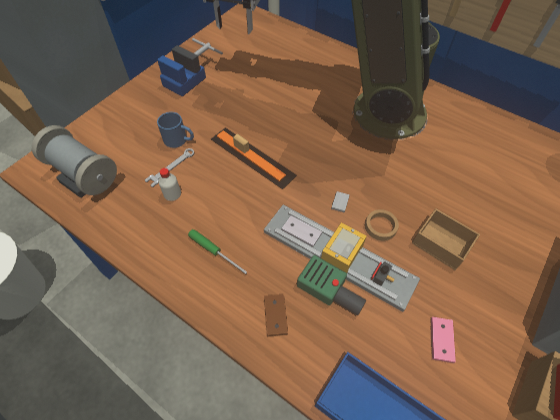

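View pics/side0.png

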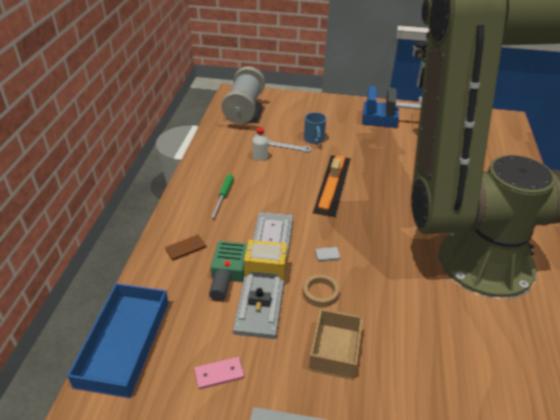

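View pics/wrist0.png

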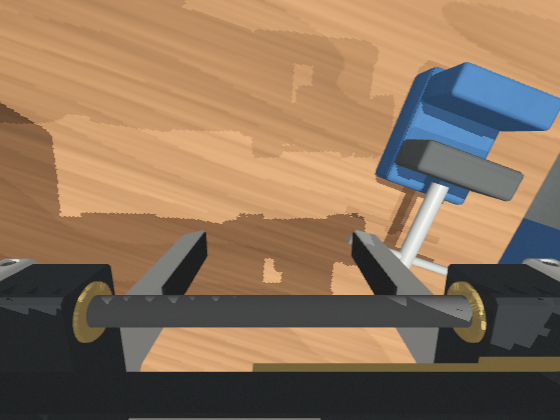

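Scene: aluminium plate on the bed at (301,231). Things it could be taken for: pink plate (443,340), brown plate (275,315), offcut (341,201). The only orange stick is on the black mat at (252,157), handle at (241,143).

Run:
```python
from h import *
for n,c in [('scene',(200,120,430,320)),('side',(200,140,360,345))]:
    d=np.load(f'/tmp/{n}0.npz');W=d['W'];f=d['frame'];
    save({'frame':f},n+'crop.png',c,3)
    hsv=cv2.cvtColor(f,cv2.COLOR_RGB2HSV)
    m=np.zeros(f.shape[:2],bool);m[c[1]:c[3],c[0]:c[2]]=1
    z=W[...,2]
    def rect(M,name):
        P=W[M];P=P[~np.isnan(P[:,0])]
        r=cv2.minAreaRect(P[:,:2].astype(np.float32)*1000);print(n,name,len(P),'z',np.percentile(P[:,2],[5,50,95]).round(4),r)
        return P
    # bench z
    far=(W[...,0]>.3)&(W[...,0]<.7)&(abs(W[...,1])<.3)
    hh=z[far&(abs(z)<.01)];print('bench',np.median(hh))
    org=m&(hsv[...,0]>4)&(hsv[...,0]<18)&(hsv[...,1]>200)&(hsv[...,2]>180)&(z>.006)&(z<.02)
    rect(cv2.erode(org.astype(np.uint8),np.ones((2,2)))>0,'orange')
    blk=m&(hsv[...,2]<50)&(z<.012)
    k,l,s,_=cv2.connectedComponentsWithStats(blk.astype(np.uint8));print(s[np.argsort(-s[:,4])[:4]])
    bed=m&(z>.014)&(z<.036)&(hsv[...,1]<60)
    k,l,s,_=cv2.connectedComponentsWithStats(bed.astype(np.uint8));i=np.argsort(-s[1:,4])[:4]+1;print(s[i])
    for j in i: 
        if s[j,4]>100: rect(l==j,'bed%d'%j)
    hd=m&(z>.045)&(z<.06)&(W[...,1]<.0)&(hsv[...,0]<30)
    rect(hd,'handle')
    yl=m&(z>.074)&(z<.088); rect(yl,'guardtop')
```

```text
bench -0.0009181931639390961Traceback (most recent call last):
  File "<stdin>", line 16, in <module>
  File "<stdin>", line 10, in rect
    return _quantile_unchecked(
        a, q, axis, out, overwrite_input, method, keepdims, weights)
    return _ureduce(a,
                    func=_quantile_ureduce_func,
    ...<5 lines>...
                    overwrite_input=overwrite_input,
                    method=method)
    r = func(a, **kwargs)
    result = _quantile(arr,
                       quantiles=q,
    ...<2 lines>...
                       out=out,
                       weights=wgt)
    slices_having_nans = np.isnan(arr[-1, ...])
                                  ~~~^^^^^^^^^
IndexError: index -1 is out of bounds for axis 0 with size 0
```

View pics/scenecrop.png

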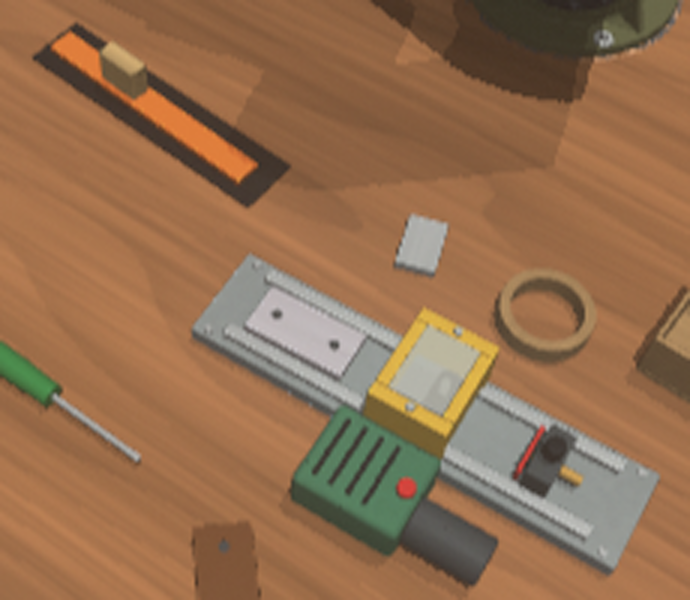

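Run:
```python
from h import *
d=np.load('/tmp/scene0.npz');W=d['W'];f=d['frame'];hsv=cv2.cvtColor(f,cv2.COLOR_RGB2HSV)
for u,v in [(241,140),(263,166),(290,180),(305,238),(341,235),(322,270),(380,270),(400,280),(341,201)]: print((u,v),W[v,u].round(3),hsv[v,u])
```

```text
(241, 140) [ 0.441 -0.297  0.054] [ 18 113 196]
(263, 166) [ 0.454 -0.203  0.008] [ 12 188 223]
(290, 180) [ 0.447 -0.107  0.003] [13 75 71]
(305, 238) [0.6   0.048 0.028] [  0   7 193]
(341, 235) [0.566 0.132 0.083] [ 25  39 188]
(322, 270) [0.662 0.139 0.05 ] [ 66  77 126]
(380, 270) [0.577 0.258 0.049] [14 54 61]
(400, 280) [0.555 0.311 0.019] [ 60   5 152]
(341, 201) [0.429 0.061 0.013] [ 24   7 177]
```

```bash
cat > fit.py <<'E'
from h import *
for n,c in [('scene',(200,120,430,320)),('side',(200,140,360,345))]:
    d=np.load(f'/tmp/{n}0.npz');W=d['W'];f=d['frame'];
    hsv=cv2.cvtColor(f,cv2.COLOR_RGB2HSV).astype(int)
    m=np.zeros(f.shape[:2],bool);m[c[1]:c[3],c[0]:c[2]]=1
    z=W[...,2]
    def rect(M,name):
        P=W[M];P=P[~np.isnan(P[:,0])]
        if len(P)<10: print(name,'none');return
        (cx,cy),(w,h),a=cv2.minAreaRect(P[:,:2].astype(np.float32)*1000)
        print(n,name,len(P),'z',np.percentile(P[:,2],[5,50,95]).round(4),'c',round(cx,1),round(cy,1),'wh',round(w,1),round(h,1),'a',round(a,2))
    X,Y=W[...,0],W[...,1]
    L=(hsv[...,0]>4)&(hsv[...,0]<18)
    rect(m&L&(hsv[...,1]>170)&(hsv[...,2]>170)&(z>.004)&(z<.03)&(Y<-.05)&(X<.55),'orange')
    rect(m&(hsv[...,2]<95)&(hsv[...,1]<130)&(z>0)&(z<.01)&(Y<-.05)&(X<.52)|(m&L&(hsv[...,1]>170)&(hsv[...,2]>170)&(Y<-.05)&(X<.55)),'mat')
    rect(m&(z>.044)&(Y<-.2)&(X>.35)&(X<.52),'handle')
    rect(m&(z>.012)&(z<.036)&(hsv[...,1]<60)&(X>.5)&(X<.68)&(Y>-.1),'bed')
    rect(m&(hsv[...,2]>165)&(hsv[...,1]<15)&(z>.024)&(z<.036)&(X>.5)&(X<.68)&(Y>-.1)&(Y<.1),'plate')
    rect(m&(z>.074)&(z<.088)&(X>.5),'guardtop')
    rect(m&((hsv[...,0]>172)|(hsv[...,0]<4))&(hsv[...,1]>140)&(z<.05)&(z>.015)&(Y>.18)&(X<.65),'red')
    rect(m&(hsv[...,2]<90)&(z>.044)&(z<.056)&(Y>.2)&(X<.62)&(X>.5),'stop')
E
python3 fit.py
```

```text
scene orange 528 z [0.0074 0.0105 0.014 ] c 441.6 -265.5 wh 274.0 31.9 a 83.9
scene mat 1285 z [0.0005 0.0049 0.013 ] c 283.3 -230.1 wh 310.4 412.6 a 79.71
scene handle 107 z [0.0464 0.0518 0.0553] c 436.8 -303.9 wh 51.5 23.6 a 83.45
scene bed 3980 z [0.016  0.0207 0.0318] c 605.1 143.7 wh 152.8 418.2 a 2.55
scene plate 777 z [0.0254 0.0299 0.0336] c 583.8 33.5 wh 82.1 135.7 a 3.33
scene guardtop 1057 z [0.0777 0.0807 0.0836] c 578.4 149.7 wh 102.1 75.2 a 2.72
scene red 28 z [0.0291 0.0393 0.0419] c 576.7 249.1 wh 43.0 3.7 a 1.73
scene stop 93 z [0.0454 0.0485 0.0533] c 575.2 264.9 wh 51.1 23.6 a 4.93
side orange 352 z [0.0076 0.0125 0.0163] c 444.0 -267.4 wh 279.6 29.8 a 83.9
side mat 882 z [0.0016 0.0068 0.0151] c 444.7 -301.5 wh 111.7 400.3 a 5.39
side handle 82 z [0.0471 0.0532 0.0582] c 440.4 -301.1 wh 57.8 22.3 a 84.3
side bed 3175 z [0.0169 0.0221 0.0334] c 608.8 142.5 wh 154.1 428.2 a 2.85
side plate 475 z [0.0264 0.0316 0.035 ] c 588.3 10.6 wh 80.4 95.6 a 2.86
side guardtop 943 z [0.077  0.0821 0.0857] c 616.8 -82.0 wh 104.5 556.1 a 8.76
red none
side stop 133 z [0.0457 0.05   0.0547] c 573.2 268.2 wh 48.1 25.0 a 2.41
```

```bash
python3 - <<'E'
from h import *
o=env.get_obs();print(Rm(o['eef_rot']).round(3)); R=Rm(o['eef_rot']);print(np.degrees(np.arctan2(R[1,1],R[0,1])))
E
python3 -m creep '[0.032,0.027,0,0,1, 0.032,0.027,0,0,1, 0.032,0.027,0,0,1, 0.032,0.027,0,0,1, 0.032,0.027,0,0,1, 0.032,0.027,0,0,1]'
```

```text
[[-0.     0.324 -0.946]
 [-0.    -0.946 -0.324]
 [-1.    -0.     0.   ]]
-71.10394470746675
clock: 1.7
tool_pos: [0.3704, -0.3576, 0.3029]
eef_rot: [1.947, 1.57, -0.865]
force: [0.9, -1.2, 0.4]
opening: 0.0939
```

```bash
python3 -m creep '[0.009,0.007,0,0.12,1, 0.009,0.007,0,0.12,1, 0.009,0.007,-0.01,0.12,1, 0.009,0.007,-0.01,0.12,1, 0.009,0.007,-0.01,0.12,1, 0.009,0.007,-0.01,0.12,1, 0.009,0.007,-0.01,0.12,1, 0.005,0.005,-0.01,0.12,1]'
python3 -m creep '[0,0,-0.01,0.12,1, 0,0,0,0.055,1,0,0,0,0,1]'
cat > look.py <<'E'
import sys
from h import *
o=env.get_obs();p=imaging.capture('wrist');save(p,sys.argv[1]+'.png')
np.savez('/tmp/'+sys.argv[1]+'.npz',**p,W=cloud(p,o));R=Rm(o['eef_rot']);print(o['clock'],o['tool_pos'].round(4),'tooly',np.degrees(np.arctan2(R[1,1],R[0,1])),'xdown',R[:,0].round(3),o['qpos'].round(2),o['force'].round(2),o['opening'])
E
python3 look.py w1
```

```text
clock: 2.37
tool_pos: [0.4379, -0.3046, 0.2422]
eef_rot: [1.539, 1.571, -0.306]
force: [-0.1, -1.2, 0.1]
opening: 0.0937
clock: 2.62
tool_pos: [0.4372, -0.3049, 0.2321]
eef_rot: [-2.146, 1.57, 2.463]
force: [0.3, 0.2, 0.6]
opening: 0.0942
2.6167 [ 0.4372 -0.3049  0.2321] tooly -5.902573705820419 xdown [-0.001  0.001 -1.   ] [-0.68  0.33  1.65  0.    1.16 -0.57] [0.34 0.2  0.61] 0.09416787134533326
```

View pics/w1.png

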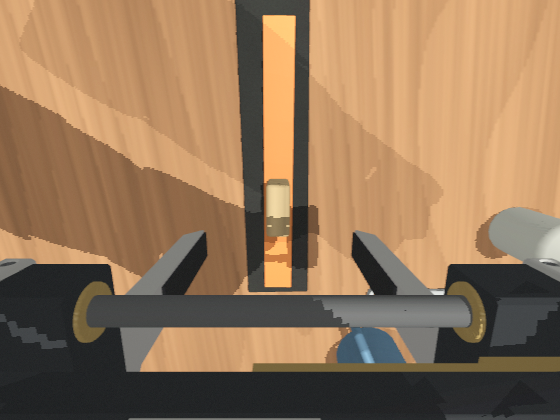

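Wrist view: handle at (278,200) between the fingers' columns, nose at (279,15), mug near (368,345), bottle at right (540,240).

```bash
cat > fitw.py <<'E'
import sys
from h import *
d=np.load('/tmp/'+sys.argv[1]+'.npz');W=d['W'];f=d['frame'];hsv=cv2.cvtColor(f,cv2.COLOR_RGB2HSV).astype(int);z=W[...,2];X,Y=W[...,0],W[...,1]
def rect(M,name):
    M=cv2.morphologyEx(M.astype(np.uint8),cv2.MORPH_OPEN,np.ones((3,3)))
    k,l,s,_=cv2.connectedComponentsWithStats(M)
    if k<2: print(name,'none');return
    j=1+np.argmax(s[1:,4]);P=W[l==j];P=P[~np.isnan(P[:,0])]
    (cx,cy),(w,h),a=cv2.minAreaRect(P[:,:2].astype(np.float32)*1000)
    print(name,len(P),s[j],'z',np.percentile(P[:,2],[5,50,95]).round(4),'c',round(cx,1),round(cy,1),'wh',round(w,1),round(h,1),'a',round(a,2))
if __name__=='__main__':
    b=abs(z)<.01;print('bench',np.nanmedian(z[:200][b[:200]]))
    v=(np.arange(420)<290)[:,None]
    rect((hsv[...,0]>4)&(hsv[...,0]<20)&(hsv[...,1]>130)&(z>.008)&(z<.018)&(abs(X-.445)<.04),'orange')
    rect((z>.0465)&(z<.06)&(abs(X-.44)<.04)&v,'handle')
    rect((hsv[...,2]<80)&(z<.01)&(abs(X-.445)<.06)&v|(z>.008)&(z<.06)&(abs(X-.445)<.03)&v,'mat')
    print('mug',np.nanmax(z[330:365,340:400]),W[345,345],W[345,390])
E
python3 fitw.py w1
```

```text
bench -0.00021713769898962232
orange 4657 [ 262   15   33  170 4657] z [0.0104 0.0116 0.0129] c 447.6 -207.1 wh 156.5 30.0 a 83.75
handle 1233 [ 266  184   24   53 1233] z [0.0515 0.0533 0.0546] c 437.4 -303.1 wh 49.5 21.3 a 83.6
mat 18643 [  235     0    74   290 18643] z [0.0026 0.0045 0.0527] c 438.6 -261.9 wh 298.8 69.2 a 85.13
mug 0.2591903379107188 [ 0.4988096  -0.48575811  0.01296917] [ 0.54742885 -0.48000649  0.02626719]
```

```bash
python3 -m creep '[0,0.002,-0.025,-0.007,1, 0,0,-0.025,0,1, 0,0,-0.025,0,1, 0,0,-0.025,0,1, 0,0,-0.019,0,1, 0,0,0,0,1]' && python3 -m creep '[0,0,0,0,-1, 0,0,0,0,-1, 0,0,0,0,-1, 0,0,0,0,-1, 0,0,0,0,-1, 0,0,0,0,-1, 0,0,0,0,-1, 0,0,0,0,-1]'
```

```text
clock: 3.17
tool_pos: [0.4361, -0.3025, 0.1107]
eef_rot: [-2.131, 1.566, 2.466]
force: [-0.2, 0.8, -0.7]
opening: 0.094
clock: 3.83
tool_pos: [0.4372, -0.3031, 0.1138]
eef_rot: [1.17, 1.571, -0.514]
force: [-0.8, -0.7, -0.4]
opening: 0.0443
```

```bash
python3 -m creep '[0,0,0,0,-1, 0,0,0,0,-1, 0,0,0,0,-1, 0,0,0,0,-1, 0,0,0,0,-1, 0,0,0,0,-1]'; python3 look.py w2
```

```text
clock: 4.33
tool_pos: [0.4372, -0.3031, 0.1136]
eef_rot: [-1.969, 1.571, 2.631]
force: [-0.1, -0.2, 0.7]
opening: 0.0216
4.3333 [ 0.4372 -0.3031  0.1136] tooly -6.4748399520479 xdown [-0.  0. -1.] [-0.68  0.5   1.73 -0.    0.91 -0.56] [-0.12 -0.22  0.71] 0.0215638333209069
```

View pics/w2.png

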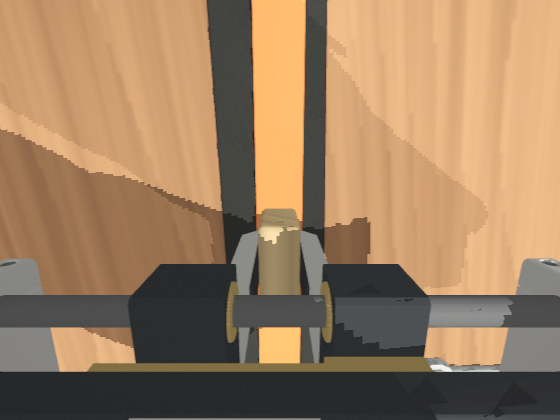

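```bash
python3 -m creep '[0,0,0.02,0,-1, 0,0,0.025,0,-1, 0,0,0.025,0,-1, 0.02,0.01,0.025,0.04,-1, 0.03,0.01,0.025,0.04,-1, 0.03,0.01,0,0.04,-1, 0.03,0.01,0,0.032,-1, 0.02,0.01,0,0,-1]';  python3 -m creep '[0.02,0.01,0,0,-1, 0,0,0,0,-1, 0,0,0,0,-1]'; python3 look.py w3
python3 - <<'E'
from h import *
d=np.load('/tmp/scene0.npz');W=d['W']
for n,(u,v) in dict(bottle=(168,185),mug=(170,130),wr1=(155,180),wr2=(190,153),sdh=(203,240),sdt=(244,272),vise=(180,80)).items(): print(n,W[v,u].round(3))
from workcell import imaging
p=imaging.capture('scene');save(p,'s3.png')
np.savez('/tmp/s3.npz',**p,W=cloud(p))
E
```

```text
clock: 5.05
tool_pos: [0.5692, -0.2523, 0.2339]
eef_rot: [1.209, 1.57, -0.321]
force: [-1.0, 0.1, -1.5]
opening: 0.0217
clock: 5.3
tool_pos: [0.5876, -0.2425, 0.2329]
eef_rot: [-1.996, 1.57, 2.756]
force: [-0.1, -0.2, -1.8]
opening: 0.022
5.3 [ 0.5876 -0.2425  0.2329] tooly 2.313538295579047 xdown [-0.001  0.    -1.   ] [-0.45  0.55  1.33 -0.    1.26 -0.49] [-0.09 -0.16 -1.82] 0.022029313944959293
bottle [ 0.703 -0.347  0.068]
mug [ 0.551 -0.484  0.076]
wr1 [ 0.688 -0.434  0.008]
wr2 [ 0.546 -0.424  0.006]
sdh [ 0.764 -0.172  0.026]
sdt [ 0.77  -0.028  0.015]
vise [ 0.355 -0.63   0.065]
```

View pics/w3.png

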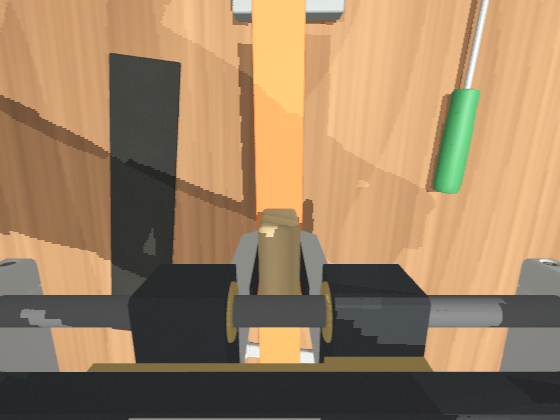

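View pics/s3.png

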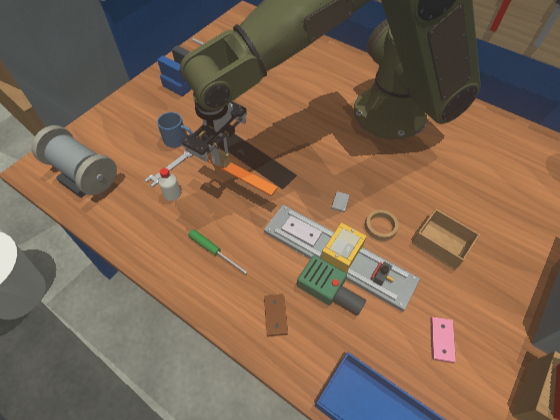

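Run:
```python
from h import *
a=np.radians(2.7);O=np.array([.5802,.1122]);R=np.array([[np.cos(a),-np.sin(a)],[np.sin(a),np.cos(a)]])
for n in ['scene','side']:
    d=np.load(f'/tmp/{n}0.npz');W=d['W'];f=d['frame'];hsv=cv2.cvtColor(f,cv2.COLOR_RGB2HSV).astype(int)
    M=(W[...,:2]-O)@R;z=W[...,2];x,y=M[...,0]*1000,M[...,1]*1000
    near=(abs(x)<60)&(y>-190)&(y<250)&(hsv[...,1]<60)&(z>.01)
    # bed edge -x side: per y bin min x
    for lo,hi in [(-170,-120),(-120,-60),(-60,-10),(90,130),(150,200),(200,235)]:
        s=near&(y>lo)&(y<hi)&(z<.036)
        # rail top inner profile: bin x->median z
        xs=np.arange(-56,57,4);print(n,lo,[ -1 if not (s&(abs(x-c)<2)).any() else int(round(1e4*np.median(z[s&(abs(x-c)<2)]))) for c in xs])
    s=near&(z<.025);print('y ends',np.nanpercentile(y[s],[.3,99.7]))
    p=(abs(x)<27)&(y>-160)&(y<-5)&(z>.0275)&(z<.04)
    P=np.c_[x[p],y[p]].astype(np.float32);print('plate',cv2.minAreaRect(P))
    g=(abs(x)<60)&(y>-30)&(y<110)&(z>.076)&(z<.09);print('guard',cv2.minAreaRect(np.c_[x[g],y[g]].astype(np.float32)))
    r=(abs(x)<30)&(y>90)&(y<150)&((hsv[...,0]>170)|(hsv[...,0]<6))&(hsv[...,1]>100)
    print('red',r.sum(),np.percentile(np.c_[x[r],y[r],1000*z[r]],[5,50,95],axis=0).round(1).tolist() if r.sum() else '')
```

```text
scene -170 [-1, -1, 186, 204, 248, 259, 228, 207, 195, 203, 193, 208, 214, 194, 206, 194, 203, 214, 203, 215, 206, 210, 252, 255, 221, 191, 175, 153, -1]
scene -120 [-1, 150, 181, 213, 262, 275, 265, 282, 308, 310, 309, 303, 313, 305, 312, 309, 308, 304, 310, 309, 264, 256, 264, 267, 221, 188, 171, 130, -1]
scene -60 [-1, -1, 184, 197, 262, 270, 259, 220, 197, 290, 208, 241, 205, 260, 234, 210, 216, 211, 291, 207, 237, 255, 264, 265, 231, 188, 169, 132, -1]
scene 90 [-1, -1, 189, 213, 266, 273, 250, 214, 193, 189, 188, 186, 189, 186, 193, 191, 191, 189, 185, 190, 197, 251, 267, 262, 240, 194, 174, 179, -1]
scene 150 [-1, -1, 190, 189, 268, 274, 250, 201, 190, 184, 186, 184, 186, 189, 190, 183, 192, 193, 185, 195, 199, 274, 267, 269, 238, 182, 165, 163, -1]
scene 200 [-1, -1, 190, 195, 217, 207, 189, 192, 186, 186, 190, 184, 193, 184, 194, 186, 186, 190, 192, 185, 191, 184, 205, 198, 196, 197, 170, 158, -1]
y ends [-177.50844902  239.16914337]
plate ((-0.03650665283203125, -86.40190124511719), (51.869659423828125, 99.98876190185547), 0.6870925426483154)
guard ((-0.037357330322265625, 
[... 617 characters left out ...]
1, 198, 217, 201, 276, 283, 287, 203, 204, 207, 205, 209, 220, 207, 206, 207, 191, 209, 210, 207, 214, 282, 278, 292, 281, 199, 207, -1]
side 150 [-1, -1, 174, 205, 202, 282, 271, 283, 220, 211, 215, 215, 211, 209, 199, 212, 210, 203, 223, 205, 214, 212, 251, 285, 283, 283, 207, 206, -1]
side 200 [-1, -1, 197, 203, 214, 212, 212, 223, 211, 205, 211, 206, 202, 203, 206, 205, 206, 204, 209, 201, 203, 202, 219, 212, 224, 209, 203, 194, -1]
y ends [-180.30764382  241.05952378]
plate ((0.04553794860839844, -96.59471130371094), (53.85575485229492, 102.90657806396484), 0.22688095271587372)
guard ((2.58062744140625, 38.084983825683594), (100.22390747070312, 81.04345703125), 0.9201980233192444)
red 0
```

```bash
python3 -m creep '[0.004,0.012,0,0.007,-1, 0.004,0.012,-0.015,0,-1, 0,0,-0.025,0,-1, 0,0,-0.025,0,-1, 0,0,-0.02,0,-1, 0,0,-0.013,0,-1, 0,0,0,0,-1, 0,0,0,0,-1]'; python3 look.py w4
python3 - <<'E'
from h import *
for n,c in [('scene',(200,130,340,270)),('side',(220,140,330,290))]:
    p=imaging.capture(n);save(p,n+'4.png',c,4);np.savez(f'/tmp/{n}4.npz',**p,W=cloud(p))
E
```

```text
clock: 6.07
tool_pos: [0.5952, -0.2191, 0.1361]
eef_rot: [-2.772, 1.571, 1.986]
force: [0.3, 0.4, 0.4]
opening: 0.0219
6.0667 [ 0.5952 -0.2191  0.1361] tooly 2.626812305593786 xdown [-0.  0. -1.] [-0.41  0.66  1.41  0.    1.08 -0.46] [0.32 0.38 0.37] 0.021933941973989828
```

View pics/w4.png

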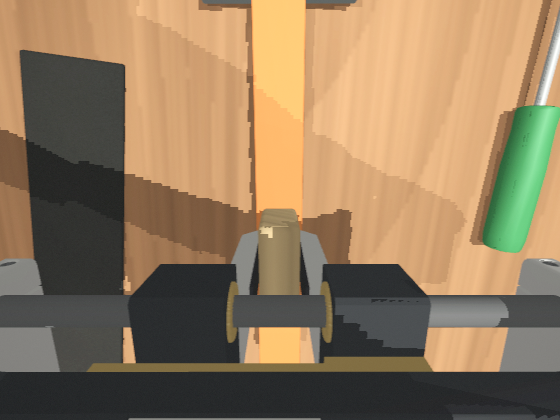

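View pics/scene4.png

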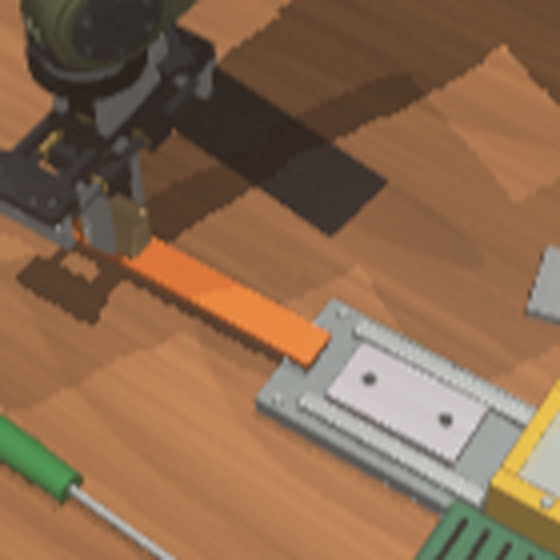

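View pics/side4.png

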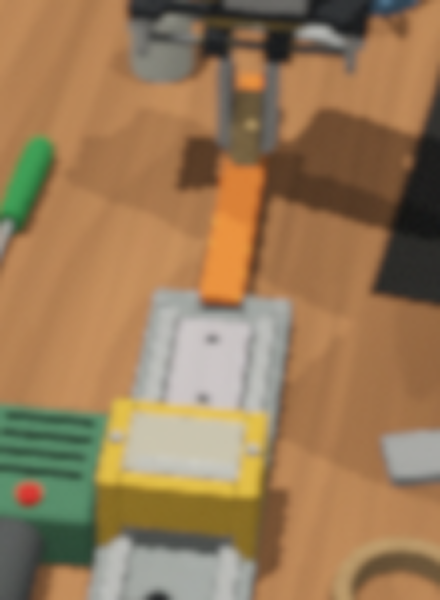

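Scene view: nose at (318,350) of the crop is in line with the plate (405,400), entering the bed centrally; side view agrees. Check pitch and lateral fit.

Run:
```python
from h import *
a=np.radians(2.7);O=np.array([.5802,.1122]);R=np.array([[np.cos(a),-np.sin(a)],[np.sin(a),np.cos(a)]])
for n in ['scene','side']:
    d=np.load(f'/tmp/{n}4.npz');W=d['W'];f=d['frame'];hsv=cv2.cvtColor(f,cv2.COLOR_RGB2HSV).astype(int)
    M=(W[...,:2]-O)@R;z=W[...,2];x,y=M[...,0]*1000,M[...,1]*1000
    s=(abs(x)<30)&(y>-310)&(y<-145)&(hsv[...,0]>4)&(hsv[...,0]<20)&(hsv[...,1]>160)&(z>.02)&(z<.05)
    P=np.c_[x[s],y[s]].astype(np.float32);print(n,cv2.minAreaRect(P),np.percentile(y[s],99.5))
    for lo in range(-310,-145,20):
        q=s&(y>lo)&(y<lo+20)
        if q.sum()>3: print(lo,np.median(x[q]).round(1),(1000*np.median(z[q])).round(1))
```

```text
scene ((-0.0004367828369140625, -233.67379760742188), (152.47242736816406, 32.42777633666992), 89.9297103881836) -158.13678986722516
-310 1.0 33.7
-290 1.9 33.5
-270 2.3 34.1
-250 2.0 34.0
-230 1.1 33.2
-210 1.0 34.2
-190 2.7 33.5
-170 2.7 33.9
side ((4.173370361328125, -231.87278747558594), (30.65688133239746, 154.97145080566406), 0.4811217188835144) -155.99166251546592
-310 5.4 35.6
-290 4.0 35.8
-270 4.5 35.6
-250 4.3 35.9
-230 2.0 35.6
-210 2.9 35.4
-190 4.4 36.6
-170 2.5 35.0
```

```bash
python3 -m creep '[0,0,-0.0025,0,-1, 0,0,-0.0018,0,-1, 0,0,0,0,-1, 0,0,0,0,-1]'; python3 -m creep '[-0.0003,0.006,0,0,-1, -0.0003,0.006,0,0,-1, -0.0001,0.003,0,0,-1, -0.0001,0.003,0,0,-1, -0.0001,0.003,0,0,-1, -0.0002,0.003,0,0,-1, 0,0,0,0,-1]'; python3 look.py w5
```

```text
clock: 6.55
tool_pos: [0.5952, -0.2191, 0.1314]
eef_rot: [-2.141, 1.571, 2.617]
force: [-0.8, 0.1, -0.8]
opening: 0.0216
clock: 7.13
tool_pos: [0.5941, -0.1946, 0.1314]
eef_rot: [-2.627, 1.571, 2.132]
force: [-1.2, 0.7, -0.5]
opening: 0.0224
7.1333 [ 0.5941 -0.1946  0.1314] tooly 2.659179247024435 xdown [-0.  0. -1.] [-0.38  0.64  1.44  0.    1.06 -0.42] [-1.22  0.74 -0.55] 0.022358940303248757
```

```bash
python3 -m creep '[-0.0002,0.005,0,0,-1, -0.0002,0.005,0,0,-1, -0.0003,0.005,0,0,-1, -0.0002,0.005,0,0,-1, -0.0002,0.005,0,0,-1, -0.0003,0.005,0,0,-1, -0.0002,0.005,0,0,-1, -0.0003,0.005,0,0,-1]';python3 -m creep '[-0.0002,0.005,0,0,-1, -0.0002,0.005,0,0,-1, -0.0003,0.005,0,0,-1, 0,0,0,0,-1]'
cat > sc.py <<'E'
import sys
from h import *
p=imaging.capture('scene');save(p,sys.argv[1]+'.png',(200,150,420,310),3.5);np.savez(f'/tmp/{sys.argv[1]}.npz',**p,W=cloud(p))
E
python3 sc.py s6
```

```text
clock: 7.85
tool_pos: [0.5922, -0.1546, 0.1313]
eef_rot: [-2.37, 1.571, 2.389]
force: [0.9, -1.0, -0.2]
opening: 0.0219
clock: 8.18
tool_pos: [0.5915, -0.1391, 0.1313]
eef_rot: [-2.454, 1.57, 2.305]
force: [-0.4, 0.2, -1.1]
opening: 0.0216
```

View pics/s6.png

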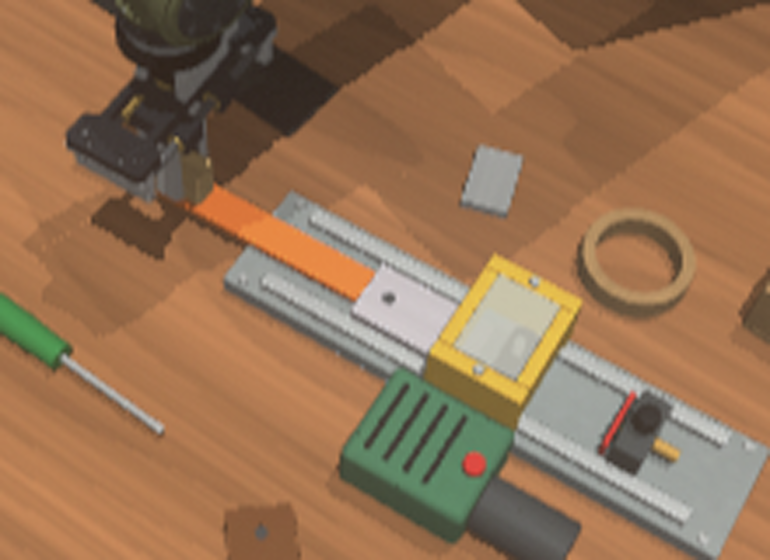

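Stick nose squarely on the plate tail (crop ~ (370,280)), plate centred between rails, entering the guard. Continue.

```bash
python3 -m creep '[-0.0001,0.003,0,0,-1, -0.0002,0.003,0,0,-1, -0.0001,0.003,0,0,-1, -0.0002,0.003,0,0,-1]'; for i in 1; do python3 -m creep '[-0.0001,0.002,0,0,-1, -0.0001,0.002,0,0,-1]'; done; python3 -m creep '[-0.0001,0.002,0,0,-1, -0.0001,0.002,0,0,-1]'; python3 -m creep '[-0.0001,0.002,0,0,-1, -0.0001,0.002,0,0,-1]';  python3 -m creep '[-0.0001,0.002,0,0,-1, -0.0001,0.002,0,0,-1]'
```

```text
clock: 8.57
tool_pos: [0.5909, -0.1279, 0.1313]
eef_rot: [0.285, 1.571, -1.24]
force: [0.5, -1.2, -0.8]
opening: 0.0216
clock: 8.73
tool_pos: [0.5907, -0.1239, 0.1314]
eef_rot: [-0.738, 1.571, -2.263]
force: [0.4, -1.1, -0.3]
opening: 0.0218
clock: 8.9
tool_pos: [0.5905, -0.12, 0.1314]
eef_rot: [0.945, 1.571, -0.58]
force: [0.3, -0.8, -0.9]
opening: 0.0218
clock: 9.07
tool_pos: [0.5904, -0.1166, 0.1316]
eef_rot: [0.432, 1.569, -1.093]
force: [1.2, -11.5, 1.8]
opening: 0.022
clock: 9.23
tool_pos: [0.5903, -0.1131, 0.1318]
eef_rot: [0.485, 1.569, -1.04]
force: [-0.3, -7.8, -0.3]
opening: 0.0219
```

```bash
python3 -m creep '[-0.0001,0.002,0,0,-1, -0.0001,0.002,0,0,-1]'; python3 -m creep '[-0.0001,0.002,0,0,-1, -0.0001,0.002,0,0,-1]'; python3 -m creep '[-0.0001,0.002,0,0,-1, -0.0001,0.002,0,0,-1]';  python3 -m creep '[-0.0001,0.002,0,0,-1, -0.0001,0.002,0,0,-1]'; python3 sc.py s7; python3 look.py w7
```

```text
clock: 9.4
tool_pos: [0.59, -0.1088, 0.1317]
eef_rot: [0.499, 1.569, -1.026]
force: [1.4, -5.8, -0.8]
opening: 0.0219
clock: 9.57
tool_pos: [0.5898, -0.1047, 0.1316]
eef_rot: [0.489, 1.569, -1.036]
force: [0.4, -6.5, -0.1]
opening: 0.0222
clock: 9.73
tool_pos: [0.5896, -0.1007, 0.1316]
eef_rot: [0.501, 1.569, -1.024]
force: [0.7, -6.2, 0.5]
opening: 0.0215
clock: 9.9
tool_pos: [0.5894, -0.0967, 0.1316]
eef_rot: [0.44, 1.569, -1.085]
force: [0.9, -6.5, -0.0]
opening: 0.0219
9.95 [ 0.5894 -0.0964  0.1316] tooly 2.629343287550435 xdown [ 0.001 -0.001 -1.   ] [-0.22  0.59  1.53 -0.    1.02 -0.27] [ 0.18 -6.1  -0.29] 0.021621723169459737
```

View pics/s7.png

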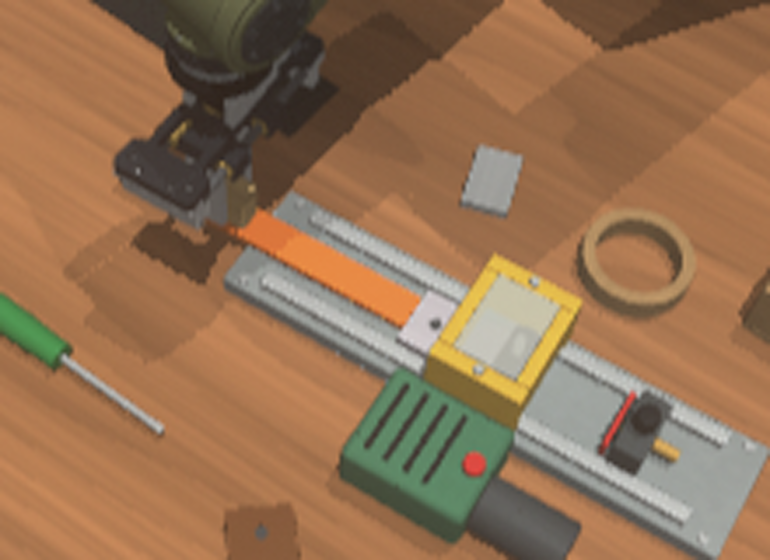

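```bash
python3 -m creep '[-0.0001,0.003,0,0,-1, -0.0002,0.003,0,0,-1, -0.0001,0.003,0,0,-1, -0.0001,0.003,0,0,-1, -0.0002,0.003,0,0,-1, -0.0001,0.003,0,0,-1, -0.0002,0.003,0,0,-1, -0.0001,0.003,0,0,-1]'
python3 -m creep '[-0.0001,0.003,0,0,-1, -0.0002,0.003,0,0,-1, -0.0001,0.003,0,0,-1, -0.0001,0.003,0,0,-1, -0.0002,0.003,0,0,-1, -0.0001,0.003,0,0,-1]'; python3 sc.py s8
python3 - <<'E'
from h import *
a=np.radians(2.7);O=np.array([.5802,.1122]);R=np.array([[np.cos(a),-np.sin(a)],[np.sin(a),np.cos(a)]])
d=np.load('/tmp/s8.npz');W=d['W'];hsv=cv2.cvtColor(d['frame'],cv2.COLOR_RGB2HSV).astype(int)
M=(W[...,:2]-O)@R;z=W[...,2]*1000;x,y=M[...,0]*1000,M[...,1]*1000
for lo in range(76,150,3):
    q=(abs(x)<15)&(y>lo)&(y<lo+3); print(lo,q.sum(),np.median(z[q]).round(1) if q.any() else '',np.median(hsv[q],0) if q.any() else '')
E
```

```text
clock: 10.67
tool_pos: [0.5883, -0.0726, 0.1316]
eef_rot: [0.473, 1.569, -1.052]
force: [0.3, -7.2, -0.2]
opening: 0.0217
clock: 11.17
tool_pos: [0.5875, -0.0546, 0.1316]
eef_rot: [0.475, 1.569, -1.05]
force: [0.2, -7.1, -0.3]
opening: 0.0219
76 12 31.1 [173.   9. 206.]
79 11 30.8 [173.   9. 206.]
82 12 30.6 [170.5  10.  205.5]
85 13 31.8 [ 15.   9. 204.]
88 10 30.9 [  8.5   9.  166.5]
91 13 30.5 [176.   9. 207.]
94 12 31.3 [173.    9.5 206.5]
97 12 31.3 [173.   9. 207.]
100 12 30.9 [175.5   9.5 207. ]
103 14 31.1 [175.   9. 206.]
106 14 20.8 [ 43.    7.  154.5]
109 10 19.1 [ 60.    8.  163.5]
112 13 19.3 [ 60.   6. 163.]
115 12 18.1 [ 60.   8. 163.]
118 11 19.3 [ 60.   8. 163.]
121 14 18.6 [ 60.   6. 162.]
124 13 18.9 [ 60.   8. 162.]
127 12 19.7 [ 60.   8. 162.]
130 14 19.2 [ 37.  10. 132.]
133 9 39.8 [  2. 142. 155.]
136 17 37.3 [  2. 168. 172.]
139 10 36.3 [14.5 53.5 80. ]
142 12 47.7 [15.  24.5 85. ]
145 14 58.3 [13.  39.5 74.5]
148 15 64.5 [13. 52. 69.]
```

View pics/s8.png

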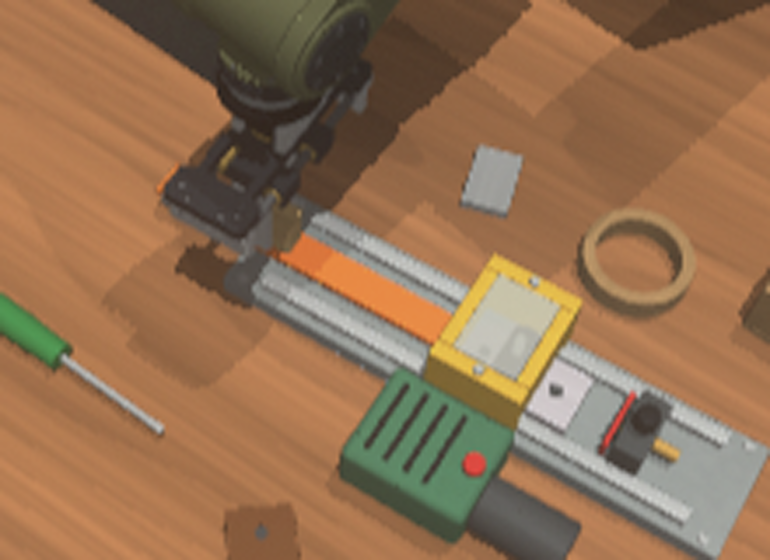

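Plate emerges from the guard; front at machine y≈107, red face at ≈133: about 25 mm left.

```bash
python3 -m creep '[-0.0001,0.003,0,0,-1, -0.0002,0.003,0,0,-1, -0.0001,0.003,0,0,-1, -0.0001,0.003,0,0,-1, -0.0002,0.003,0,0,-1, -0.0001,0.002,0,0,-1, 0,0.001,0,0,-1]'; python3 -m creep '[-0.0001,0.001,0,0,-1, 0,0,0,0,-1]'; python3 -m creep '[0,0.001,0,0,-1, 0,0,0,0,-1]'
```

```text
clock: 11.8
tool_pos: [0.5867, -0.0365, 0.1316]
eef_rot: [0.479, 1.57, -1.045]
force: [0.7, -6.2, 0.4]
opening: 0.022
clock: 11.97
tool_pos: [0.5866, -0.0355, 0.1315]
eef_rot: [0.448, 1.57, -1.077]
force: [0.9, -5.1, -0.5]
opening: 0.0218
clock: 12.13
tool_pos: [0.5866, -0.0346, 0.1315]
eef_rot: [0.407, 1.57, -1.118]
force: [-0.5, -5.5, 0.3]
opening: 0.0221
```

```bash
python3 sc.py s9
python3 - <<'E'
from h import *
for i in range(1):
    print(env.get_obs()['force'].round(2))
a=np.radians(2.7);O=np.array([.5802,.1122]);R=np.array([[np.cos(a),-np.sin(a)],[np.sin(a),np.cos(a)]])
d=np.load('/tmp/s9.npz');W=d['W'];M=(W[...,:2]-O)@R;z=W[...,2]*1000;x,y=M[...,0]*1000,M[...,1]*1000
for lo in range(112,142,2):
    q=(abs(x)<20)&(y>lo)&(y<lo+2); print(lo,q.sum(),np.median(z[q]).round(1) if q.any() else '')
E
```

```text
[-0.66 -4.97 -0.16]
112 10 30.6
114 11 31.4
116 12 32.1
118 9 30.9
120 12 30.5
122 11 30.4
124 11 31.3
126 15 21.2
128 10 18.3
130 11 20.4
132 6 17.9
134 10 40.8
136 14 39.7
138 13 35.5
140 10 41.5
```

```bash
python3 -m creep '[-0.0001,0.001,0,0,-1]'; python3 -m creep '[0,0.001,0,0,-1]'; python3 -m creep '[-0.0001,0.001,0,0,-1]'; python3 -m creep '[0,0.0007,0,0,-1]'
```

```text
clock: 12.27
tool_pos: [0.5865, -0.0338, 0.1316]
eef_rot: [0.462, 1.57, -1.063]
force: [0.8, -6.8, -0.1]
opening: 0.022
clock: 12.35
tool_pos: [0.5865, -0.0327, 0.1316]
eef_rot: [0.407, 1.57, -1.118]
force: [0.9, -7.4, 0.1]
opening: 0.0217
clock: 12.43
tool_pos: [0.5864, -0.0317, 0.1316]
eef_rot: [0.444, 1.57, -1.081]
force: [0.6, -6.9, 0.3]
opening: 0.0219
clock: 12.52
tool_pos: [0.5864, -0.031, 0.1316]
eef_rot: [0.391, 1.57, -1.134]
force: [0.6, -6.8, 0.8]
opening: 0.0217
```

```bash
python3 -m creep '[0,0.0006,0,0,-1]'; python3 -m creep '[-0.0001,0.0006,0,0,-1]';python3 -m creep '[0,0.0005,0,0,-1]'
```

```text
clock: 12.6
tool_pos: [0.5864, -0.0304, 0.1316]
eef_rot: [0.391, 1.57, -1.134]
force: [-0.1, -6.6, -0.1]
opening: 0.0218
clock: 12.68
tool_pos: [0.5863, -0.0298, 0.1315]
eef_rot: [0.387, 1.57, -1.138]
force: [0.0, -6.7, 0.3]
opening: 0.0219
clock: 12.77
tool_pos: [0.5863, -0.0293, 0.1316]
eef_rot: [0.401, 1.57, -1.124]
force: [0.4, -6.9, 1.0]
opening: 0.0217
```

```bash
python3 -m creep '[0,0.0005,0,0,-1]'; python3 -m creep '[0,0.0005,0,0,-1]';python3 -m creep '[0,0.0005,0,0,-1]'
```

```text
clock: 12.85
tool_pos: [0.5863, -0.0288, 0.1316]
eef_rot: [0.386, 1.57, -1.139]
force: [0.2, -6.9, 0.4]
opening: 0.0216
clock: 12.93
tool_pos: [0.5863, -0.0283, 0.1316]
eef_rot: [0.459, 1.57, -1.066]
force: [0.0, -6.2, -0.3]
opening: 0.0217
clock: 13.02
tool_pos: [0.5863, -0.0278, 0.1315]
eef_rot: [0.328, 1.57, -1.197]
force: [0.7, -7.0, 0.8]
opening: 0.0221
```

```bash
python3 -m creep '[0,0.0005,0,0,-1]'; python3 -m creep '[-0.0001,0.0005,0,0,-1]'
```

```text
clock: 13.1
tool_pos: [0.5863, -0.0274, 0.1316]
eef_rot: [0.432, 1.57, -1.093]
force: [0.5, -7.2, 0.4]
opening: 0.0218
clock: 13.18
tool_pos: [0.5862, -0.027, 0.1316]
eef_rot: [0.376, 1.569, -1.149]
force: [0.1, -9.7, 0.9]
opening: 0.0217
```

```bash
python3 -m creep '[0,0.0005,0,0,-1]'; python3 -m creep '[0,0.0005,0,0,-1]'
```

```text
clock: 13.27
tool_pos: [0.5863, -0.0267, 0.1317]
eef_rot: [0.341, 1.569, -1.184]
force: [-0.3, -11.4, 0.9]
opening: 0.0218
clock: 13.35
tool_pos: [0.5863, -0.0265, 0.1318]
eef_rot: [0.371, 1.568, -1.154]
force: [0.5, -13.9, 2.0]
opening: 0.0218
```

```bash
python3 -m creep '[0,0.0005,0,0,-1]'; python3 -m creep '[0,0.0001,0,0,-1]'
```

```text
clock: 13.43
tool_pos: [0.5864, -0.0262, 0.1318]
eef_rot: [0.342, 1.568, -1.183]
force: [-0.7, -16.9, 2.0]
opening: 0.0219
clock: 13.52
tool_pos: [0.5863, -0.0262, 0.1319]
eef_rot: [0.332, 1.568, -1.193]
force: [0.3, -17.0, 1.7]
opening: 0.0219
```

```bash
python3 -m creep '[0,0.0001,0,0,-1, 0,0,0,0,-1, 0,0,0,0,-1, 0,0,0,0,-1]';python3 -m creep '[0,0,0,0,-1, 0,0,0,0,-1, 0,0,0,0,-1, 0,0,0,0,-1]'
```

```text
clock: 13.85
tool_pos: [0.5864, -0.0262, 0.1319]
eef_rot: [0.351, 1.568, -1.174]
force: [-0.4, -15.5, 1.7]
opening: 0.0221
clock: 14.18
tool_pos: [0.5864, -0.0263, 0.1319]
eef_rot: [0.349, 1.568, -1.176]
force: [-0.0, -15.7, 2.2]
opening: 0.0221
```

```bash
python3 -m creep '[0,0.0003,0,0,-1, 0,0,0,0,-1, 0,0,0,0,-1, 0,0,0,0,-1]';python3 -m creep '[0,0.0001,0,0,-1, 0,0,0,0,-1, 0,0,0,0,-1, 0,0,0,0,-1]';python3 -m creep '[0,0.0001,0,0,-1, 0,0,0,0,-1, 0,0,0,0,-1, 0,0,0,0,-1]';python3 -m creep '[0,0,0,0,-1, 0,0,0,0,-1, 0,0,0,0,-1, 0,0,0,0,-1]'; python3 -m creep '[0,0,0,0,-1, 0,0,0,0,-1, 0,0,0,0,-1, 0,0,0,0,-1]'; python3 sc.py s10
```

```text
clock: 14.52
tool_pos: [0.5864, -0.0261, 0.1319]
eef_rot: [0.352, 1.568, -1.173]
force: [-0.4, -17.9, 2.9]
opening: 0.0217
clock: 14.85
tool_pos: [0.5864, -0.0261, 0.1319]
eef_rot: [0.327, 1.567, -1.198]
force: [-0.1, -17.8, 2.8]
opening: 0.022
clock: 15.18
tool_pos: [0.5864, -0.0261, 0.132]
eef_rot: [0.347, 1.567, -1.178]
force: [0.6, -18.6, 2.4]
opening: 0.0218
clock: 15.52
tool_pos: [0.5864, -0.0261, 0.132]
eef_rot: [0.333, 1.567, -1.192]
force: [0.5, -17.8, 2.0]
opening: 0.0219
clock: 15.85
tool_pos: [0.5864, -0.026, 0.132]
eef_rot: [0.352, 1.567, -1.174]
force: [-0.2, -18.8, 2.7]
opening: 0.0217
```

View pics/s10.png

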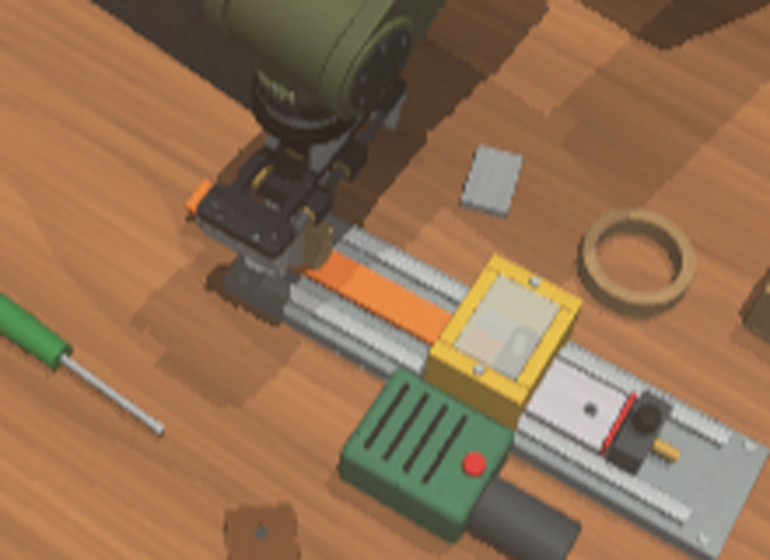

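Plate front sits on the red face at (615,420) of the crop, held ~18 N total (~11 N net) for over a second. Withdraw.

```bash
python3 -m creep '[0,-0.001,0,0,-1, 0.0001,-0.003,0,0,-1, 0.0003,-0.006,0,0,-1, 0.0005,-0.01,0,0,-1, 0.0005,-0.01,0,0,-1, 0.0005,-0.01,0,0,-1, 0.0005,-0.01,0,0,-1, 0.0005,-0.01,0,0,-1]'; python3 -m creep '[0.0005,-0.01,0,0,-1, 0.0005,-0.01,0,0,-1, 0.0005,-0.01,0,0,-1, 0.0005,-0.01,0,0,-1, 0.0005,-0.01,0,0,-1, 0.0003,-0.006,0,0,-1, 0,0,0,0,-1]'; python3 sc.py s11; python3 look.py w11
```

```text
clock: 16.57
tool_pos: [0.589, -0.0853, 0.1313]
eef_rot: [-1.695, 1.571, 3.063]
force: [-0.3, -0.0, -0.2]
opening: 0.022
clock: 17.15
tool_pos: [0.5918, -0.1413, 0.1313]
eef_rot: [0.435, 1.571, -1.091]
force: [0.3, -0.4, -1.2]
opening: 0.0216
17.2 [ 0.5917 -0.1406  0.1313] tooly 2.587458399362546 xdown [-0.  0. -1.] [-0.29  0.61  1.5   0.    1.03 -0.34] [0.65 0.42 0.45] 0.021950949477372743
```

View pics/s11.png

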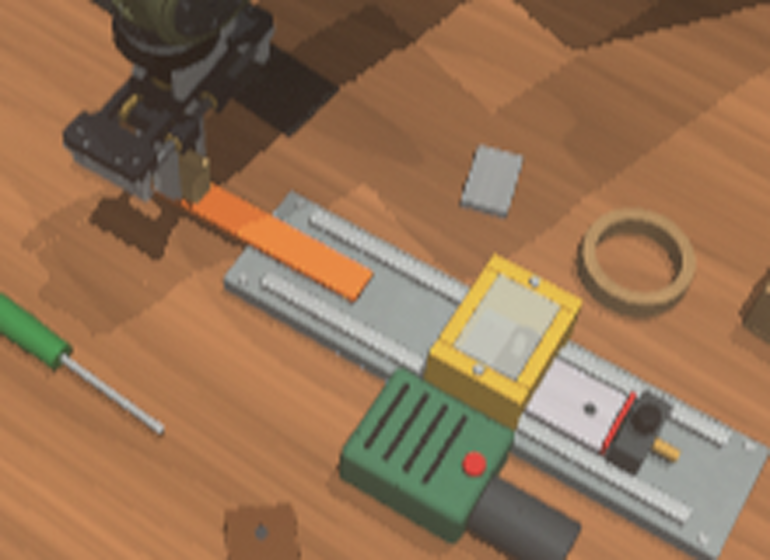

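```bash
python3 -m creep '[0,-0.005,0.02,0,-1, 0,-0.01,0.025,0,-1, 0,-0.01,0.025,0,-1, -0.01,-0.02,0.015,-0.02,-1, -0.025,-0.025,0,-0.03,-1, -0.025,-0.025,0,-0.03,-1, -0.025,-0.025,0,-0.03,-1, -0.025,-0.02,0,-0.03,-1]'; python3 -m creep '[-0.025,-0.015,0,-0.018,-1, -0.01,-0.007,0,0,-1, -0.0095,0,0,0,-1, 0,0,0,0,-1, 0,0,0,0,-1]'; python3 look.py w12
```

```text
clock: 17.92
tool_pos: [0.4806, -0.2807, 0.2165]
eef_rot: [0.871, 1.571, -0.795]
force: [-0.3, -0.9, -1.2]
opening: 0.0218
clock: 18.33
tool_pos: [0.4379, -0.3013, 0.2166]
eef_rot: [1.523, 1.57, -0.159]
force: [0.1, 0.1, -0.9]
opening: 0.0221
18.3333 [ 0.4379 -0.3013  0.2166] tooly -6.363786596568985 xdown [ 0. -0. -1.] [-0.67  0.35  1.67  0.    1.12 -0.56] [ 0.14  0.13 -0.91] 0.022099986359283307
```

View pics/w12.png

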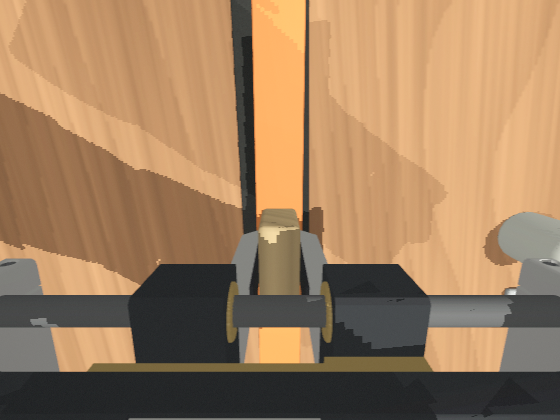

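```bash
python3 -m creep '[-0.0007,-0.0018,-0.025,-0.002,-1, 0,0,-0.025,0,-1, 0,0,-0.025,0,-1, 0,0,-0.015,0,-1, 0,0,-0.008,0,-1, 0,0,-0.002,0,-1, 0,0,0,0,-1]'; python3 -m creep '[0,0,-0.001,0,-1, 0,0,-0.001,0,-1, 0,0,0,0,-1]'
```

```text
clock: 18.97
tool_pos: [0.4372, -0.3035, 0.1164]
eef_rot: [-2.388, 1.571, 2.211]
force: [-0.6, 0.6, -0.5]
opening: 0.0217
clock: 19.22
tool_pos: [0.4369, -0.3039, 0.115]
eef_rot: [0.998, 1.57, -0.687]
force: [0.3, -0.2, -1.6]
opening: 0.0218
```

```bash
python3 -m creep '[0,0,-0.0005,0,-1, 0,0,0,0,-1, 0,0,0,0,-1]'; python3 look.py w13
```

```text
clock: 19.47
tool_pos: [0.4366, -0.3039, 0.114]
eef_rot: [1.026, 1.571, -0.659]
force: [-0.5, 0.2, -1.0]
opening: 0.0218
19.4667 [ 0.4366 -0.3039  0.114 ] tooly -6.538288631226843 xdown [ 0. -0. -1.] [-0.68  0.5   1.73  0.    0.91 -0.56] [-0.51  0.16 -0.95] 0.02180582917505173
```

View pics/w13.png

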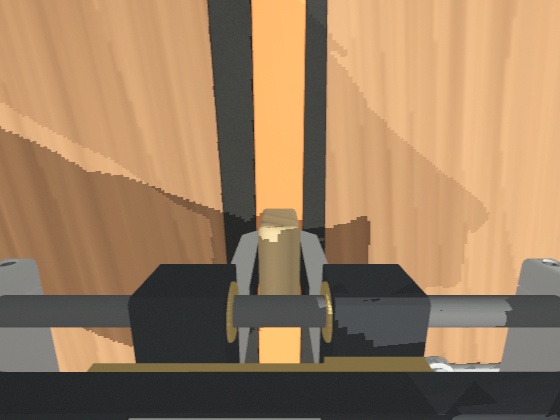

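Matches the original picture (w2). Correct the last 0.6 mm, set down and release.

```bash
python3 -m creep '[0.0005,0.0006,-0.0005,0,-1, 0,0,-0.0003,0,-1, 0,0,0,0,-1]'; python3 -m creep '[0,0,0,0,-0.4, 0,0,0,0,-0.3, 0,0,0,0,-0.2, 0,0,0,0,0, 0,0,0,0,0.3, 0,0,0,0,0.6, 0,0,0,0,1, 0,0,0,0,1]'; python3 -m creep '[0,0,0,0,1, 0,0,0,0,1, 0,0,0,0,1, 0,0,0,0,1]'
```

```text
clock: 19.77
tool_pos: [0.4372, -0.3034, 0.1136]
eef_rot: [0.561, 1.57, -1.124]
force: [-1.6, 1.0, 6.4]
opening: 0.0217
clock: 20.43
tool_pos: [0.4371, -0.3032, 0.113]
eef_rot: [1.296, 1.571, -0.389]
force: [0.2, 0.1, -0.8]
opening: 0.0676
clock: 20.77
tool_pos: [0.4371, -0.3032, 0.1131]
eef_rot: [0.806, 1.571, -0.879]
force: [0.6, -0.6, 0.6]
opening: 0.0924
```

```bash
python3 -m creep '[0,0,0.01,0,1, 0,0,0.02,0,1, 0,0,0.03,0,1, 0,0,0.03,0,1, 0,0,0.03,0,1, 0,0,0,0,1, 0,0,0,0,1]'; python3 look.py w14; python3 fitw.py w14; python3 sc.py s14
```

```text
clock: 21.35
tool_pos: [0.4374, -0.3034, 0.2351]
eef_rot: [1.008, 1.567, -0.677]
force: [0.2, -0.9, -0.4]
opening: 0.0941
21.35 [ 0.4374 -0.3034  0.2351] tooly -6.529757894318882 xdown [ 0.003 -0.002 -1.   ] [-0.68  0.33  1.65 -0.    1.16 -0.56] [ 0.16 -0.9  -0.35] 0.0941274020477257
bench -0.00021318647836721105
orange 4463 [ 261   18   32  169 4463] z [0.0104 0.0117 0.0129] c 448.5 -208.4 wh 157.4 30.1 a 84.05
handle 1212 [ 266  184   24   53 1212] z [0.0511 0.0533 0.0545] c 438.0 -303.2 wh 49.3 21.6 a 83.95
mat 18496 [  232     0    75   290 18496] z [0.0026 0.0044 0.0527] c 438.7 -261.3 wh 302.5 68.9 a 85.03
mug 0.26228409089511073 [ 0.49781591 -0.48567751  0.01650354] [ 0.54568047 -0.47846218  0.03224384]
```

View pics/w14.png

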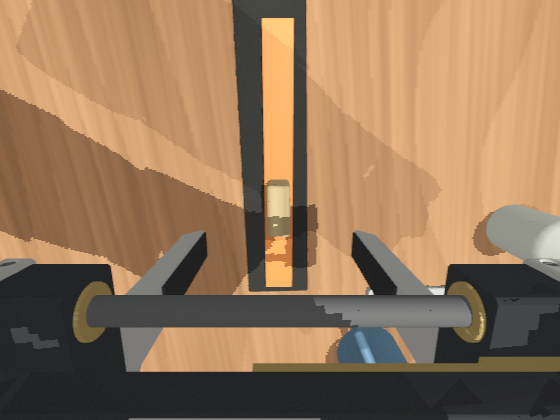

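View pics/s14.png

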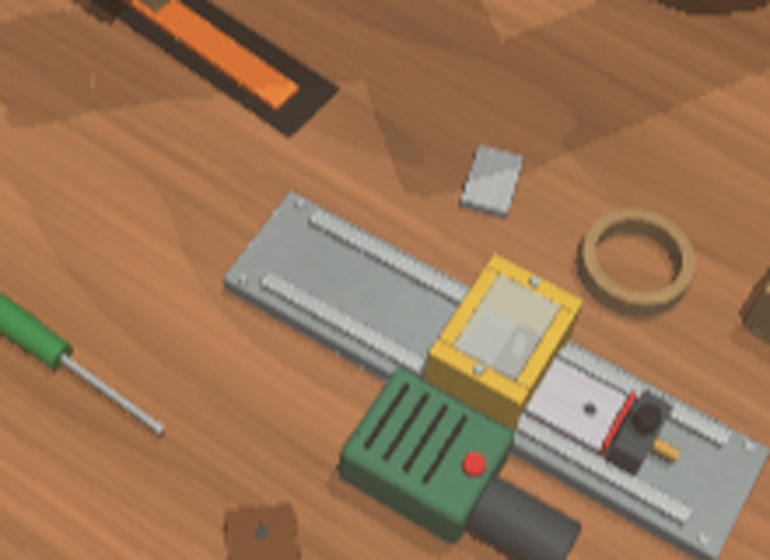

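```bash
python3 -m creep '[0,0,0.01,0,1, 0,0,0,0,1, 0,0,0,0,1]'; python3 -c "
from workcell import hand_in
print(hand_in())"
```

```text
clock: 21.7
tool_pos: [0.4372, -0.3033, 0.2431]
eef_rot: [2.58, 1.571, 0.895]
force: [-0.2, 0.5, -0.2]
opening: 0.0941
the job is handed in; nothing more can be done
None
```

I fed the aluminium plate under the guard with the push stick and pressed it home on the red face. I then laid the stick back on its mat and handed the job in at 21.7 s.

- **Press:** Sliding the plate under the shoe read 6 to 7 N. I held a total of about 18 N (17.8–18.8 N) for 1.3 s, so about 11 N on the stop. The highest reading was 18.8 N in total.
- **Plate:** After the stick was drawn out, and again at the end, the scene view showed the plate still touching the red face.
- **Stick:** It lies flat on the mat within about 1 mm and 0.3° of where it lay. Setting it down gave a brief 6 N reading.
- **Other things:** The bystanders in the last views look unmoved, though I did not measure them.

No check failed. The side camera read positions about 2–4 mm off from the scene and wrist cameras, so I relied on those two.

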